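# Raise the prayer-book stand to its third click

## Task

Using a fingertip, gently push the thumb lever of the wooden reading stand along its slot, from the front towards the back, feeling for the clicks; stop at the third click and leave the lever seated there, so that the lid holds the prayer book up at reading slope. Only push the lever by its orange pad, do not pinch it, and do not run past the third click. Raise the lid by the lever alone, without touching the lid or the book, and leave the vase, the cups and the horse undisturbed.

Things in the scene. Friction and masses are not known exactly. Their poses are not given: they have to be found in the camera images.
- stand: Fixed wooden reading stand: brown case 220 (x) by 260 (y) by 60 mm high with a pale oak lid. Origin: centre of its underside, on the shelf. x points from its front (hinge side, nearest the robot) to its back, y to its left, z up; turned up to 0.4 rad. Lever at its right side (-y), over a 10 mm high ledge reaching to y = -202 mm, with six brass pins 15 mm apart along x, one per stop.
- lever (a joint): Slide of the lever in m: 0 at the slot's front end (start, lid flat), grows along the stand's +x. It clicks into a stop every 15 mm: clicks 1 to 5 at 0.015, 0.030, 0.045, 0.060, 0.075. The hump halfway between two stops takes 6 to 9 N to cross; about 1 mm on the lever jumps ahead of the finger into the next stop and the push drops to almost nothing. Left alone it stays within 1.5 mm of a stop.
- paddle (a point): Middle of the top edge of the lever's upright thumb paddle: 10 mm thick (stand's x), 34 mm wide (y), from 56 to 98 mm above the shelf, on a thin steel upright set 6 mm behind its face. Front 4 mm (facing -x): the orange pad to push; back 6 mm: a black plate, not to be touched (that is pinching). Starts at x = -45, y = -168 mm in the stand's frame; slides along its x. Free space in front (-x).
- lid (a joint): Angle of the lid in rad: 0 flat (start), about 0.09 rad more for each click, 0.26 (15 degrees) at the third. Hinged along its front edge (stand's x = -105 mm, 60 mm above the shelf); the back edge rises. The lever alone drives and holds it.
- lid_edge (a point): Middle of the lid's back edge, on its upper face. The lid is a pale oak board 224 mm (x) by 270 mm (y) by 10 mm, 71 mm above the shelf when flat, with an 18 mm high ledge along its front edge. At the third click this point is about 128 mm above the shelf.
- book: Loose closed prayer book, blue covers, 145 mm (x) by 105 mm (y) by 18 mm, about 0.17 kg, lying on the lid against its front ledge. Origin: centre of its underside. It rides up with the lid.
- vase: Loose blue-white porcelain vase, 72 mm wide, 120 mm high, beside the stand (left or right). Origin: centre of its foot.
- horse: Loose white ceramic horse on a small glazed plinth, 125 mm long (x), 42 mm wide, 118 mm high, beside the stand (left or right). Origin: centre of the plinth's underside.
- cup_a: Loose small steel cup, 52 mm wide, 45 mm high, beside the stand (left or right). Origin: centre of its foot.
- cup_b: The other steel cup, same size, beside the stand (left or right). Origin: centre of its foot.
There are look-alikes about, which are no part of the job. Of the things shaped like the vase, the blue one is meant. There is more than one size of the book; the one meant has the size given above.

How it is judged:
By the outcome, as a careful person would: the job done as asked, in the order asked, and still so for the second after the job is handed in, with the robot touching nothing.
It also fails if it takes over 58 s, if anything falls off the work surface, if the arm or the gripper's body presses on something with over 40 N, if the wrist force passes 120 N, or if a joint passes its speed limit or range.

## Robot

A 6-joint arm with a two-finger parallel gripper is mounted at the origin on the work surface. World frame = base frame: x ahead of the robot, y to its left, z up, the work surface at z = 0. Lengths are in m, angles in rad, forces in N, time in s.
With the tool pointing down it reaches from about 0.2 to 0.875 m from the base axis. Payload 3.4 kg.
Tool frame: the origin (TCP) lies between the finger pads; the fingertips stand 25 mm ahead of it and the grasp point (between the pads) lies 6 mm ahead of it (r.nose_length is the z of the fingertips in the tool frame, in m); z points along the fingers, x is the direction in which the jaws open and shut, and the axes are right-handed (so a half turn about z gives the same grasp; the last joint's range is limited). The gripper opens to 94 mm and grips with 3 to 60 N. Pads are 16 mm wide; open, the fingers measure 119 mm over their backs; the gripper's body (75 mm by 177 mm) begins 78 mm behind the grasp point.
Start: joints at [-1.468, 0.276, 1.505, -0, 1.361, -0.121], TCP at [0.128, -0.561, 0.23] pointing down, gripper open.
Joint ranges: [-2.89, 2.89], [-0.75, 2.08], [0.22, 2.7], [-1.18, 4.32], [0.11, 2.71], [-2.7, 2.7]. Speed limits (rad/s): [2.57, 2.57, 3.14, 3.14, 3.14, 3.14].

## Interface

Orientations are given as a unit quaternion [w, x, y, z].
In Python, from plant import r, gripper_to, inverse_kinematics, vision, models, telemetry gives the robot as it stands. Calls block until the motion is done:
- r.move_to(position, orientation): joint-space move of the TCP to a pose.
- r.move_l(position, rot=None, vel=0.15, guard=None): straight line of the TCP; rot=None keeps the orientation; vel is the mean speed in m/s. With guard (N) it stops when the force on the tool has changed by that much, and returns True; else False.
- r.movej(angles): joint-space move.
- gripper_to(opening, f_grip=None): finger opening in m; f_grip is the grip in N (None keeps the last); returns when the fingers have stopped.
- r.hold(seconds).
- inverse_kinematics(position, orientation): joint angles nearest the present ones, or None.
- vision.snapshot(name): name is "scene" or "top"; returns the picture (384x512x3 uint8, red, green, blue); there is no depth.
- vision.get_calibration(name): a dict with "fx", "fy", "cx", "cy" (pixels), "position" and "orientation" of the camera in the world. Camera axes: x right, y down, z forward; pixel columns grow to the right and rows downward; lengths in m; the calibration is good to about 2 mm. A picture is of the moment at which its call begins. get_calibration takes no time and is no camera call.
A pose or a line that the arm cannot do raises r.PlanningError and nothing moves.
- r.sign_off(): hands the job in, once; it reports no verdict.
Trained networks look in the newest picture that a camera, given by its name, has taken for a name from the list of things; names that differ only in an ending like _2 or _b are one class to them, and where a whole thing is asked for, a point or a joint stands for the part that bears it (a point fixed in the world has none). Each returns a list of dicts, best first, with "score" (0 to 1); they miss things now and then, are a little off and sometimes report something else, mostly with a low value. They report only what shows in the picture. A call takes as long as a camera call. They do not tell look-alikes from the thing itself.
- models.boxes_of(thing, camera): "at" ([x, y, z] in m, in world coordinates, good to about 4 mm: the middle of the surface that is visible of it).
- models.regions_of(thing, camera): "pixels" (384x512 bool, what is visible of it).
- models.mark_of(thing, camera): "at" ([x, y, z] in m, in world coordinates, good to about 4 mm: a listed point, or the origin of a listed thing).
Readings, each from a call of its own:
- telemetry.current_t(): time.
- telemetry.current_joints(): joint angles.
- telemetry.current_dq(): joint speeds.
- telemetry.current_joint_efforts(): joint torques, N m.
- telemetry.current_ee_pos(): TCP position.
- telemetry.current_tool_rot(): TCP orientation.
- telemetry.current_wrist_force(): force on the tool from outside, world axes, zero at the start.
- telemetry.current_torque(): the same for the moment, N m.
- telemetry.current_opening(): finger opening in m.
Only numpy, scipy, OpenCV 4.12 (cv2) and the standard library are available. Lean on these libraries where they do the work, as an engineer would, in place of code of your own. Each camera call takes 0.05 s, during which the arm holds its last target. There are 200 camera calls.

## Working session

There is one attempt and no reset: what is moved stays moved. The work goes in short steps, each a Python script; the robot and the scene stay as the last script left them, time stands still between calls to the robot, and variables do not carry over. Pictures are saved under pics/ and viewed, about 8 in all and at most 12, crops included, and the job is handed in when it is done.

```bash
mkdir -p pics; ls
cat > h.py <<'E'
import numpy as np, cv2
from plant import r, gripper_to, inverse_kinematics, vision, models, telemetry
def save(img,name): cv2.imwrite('pics/'+name,cv2.cvtColor(img,cv2.COLOR_RGB2BGR))
E
python3 - <<'E'
from h import *
a=vision.snapshot("scene");b=vision.snapshot("top")
save(a,'s0.png');save(b,'t0.png')
for c in("scene","top"):
    print(c,{k:np.round(v,3) for k,v in vision.get_calibration(c).items()})
    for n in("stand","paddle","lid_edge","book","vase","horse","cup_a"):
        print(n,[(np.round(d["at"],3).tolist(),round(d["score"],2)) for d in models.mark_of(n,c)])
print(telemetry.current_t(),telemetry.current_tool_rot(),r.nose_length)
E
```

```text
pics
scene {'fx': np.float64(354.638), 'fy': np.float64(354.638), 'cx': np.float64(258.285), 'cy': np.float64(194.188), 'position': array([ 1.228, -0.467,  0.609]), 'orientation': array([-0.437,  0.778,  0.398, -0.212])}
stand [([0.566, 0.034, 0.001], 0.6)]
paddle [([0.472, -0.116, 0.098], 0.6)]
lid_edge [([0.673, 0.0, 0.069], 0.56), ([0.564, 0.036, -0.001], 0.55)]
book [([0.314, 0.306, 0.002], 0.65), ([0.547, 0.069, 0.07], 0.56)]
vase [([0.795, 0.22, 0.003], 0.96), ([0.727, 0.33, -0.003], 0.67), ([0.676, 0.213, -0.004], 0.58)]
horse [([0.375, -0.253, -0.005], 0.58)]
cup_a [([0.512, -0.305, -0.004], 0.56), ([0.545, 0.291, -0.002], 0.47)]
top {'fx': np.float64(467.809), 'fy': np.float64(467.809), 'cx': np.float64(253.128), 'cy': np.float64(188.233), 'position': array([0.408, 0.066, 1.461]), 'orientation': array([-0.036,  0.713, -0.699,  0.038])}
stand [([0.564, 0.032, 0.002], 0.79)]
paddle [([0.469, -0.107, 0.1], 0.4)]
lid_edge [([0.47, -0.112, 0.097], 0.74), ([0.673, -0.0, 0.071], 0.7)]
book [([0.311, 0.309, 0.001], 0.68), ([0.559, 0.069, 0.071], 0.58), ([0.565, 0.033, 0.004], 0.21)]
vase [([0.793, 0.22, 0.005], 0.91), ([0.673, 0.208, 0.002], 0.76), ([0.725, 0.33, -0.0], 0.66)]
horse [([0.379, -0.253, 0.001], 0.6), ([0.554, 0.069, 0.069], 0.17)]
cup_a [([0.512, -0.301, -0.002], 0.8), ([0.55, 0.284, -0.001], 0.54)]
0.8 [ 6.49106428e-05  7.81647840e-01 -6.23720007e-01  5.16370089e-05] 0.025
```

View pics/s0.png

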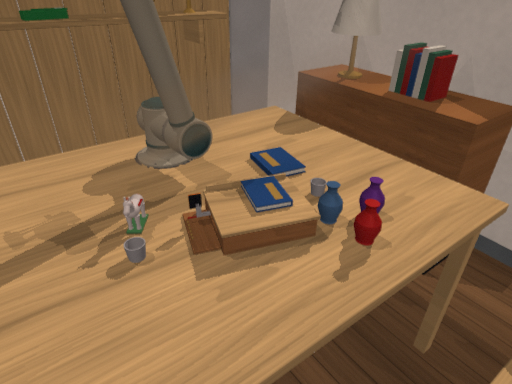

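View pics/t0.png

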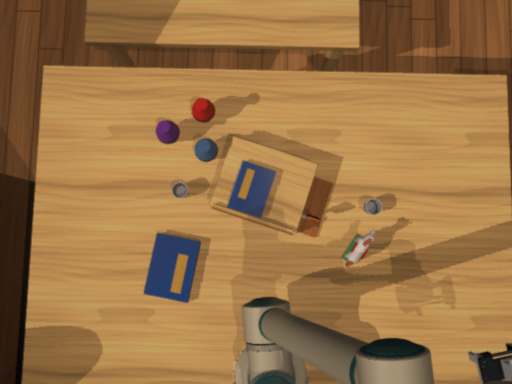

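Candidates:
- **Lever:** the only one is the black/orange paddle, at scene (195,201) and top (312,217).
- **Books:** the blue book on the lid, at scene (266,193), is the right one. The larger one on the table, at (277,161), is a look-alike.
- **Vases:** the blue one, at scene (331,205), is meant. The purple (372,197) and red (368,225) ones are look-alikes.

The marks give a stand yaw of about -0.297. The paddle predicted from that agrees with the measured one within 2 mm.

Run:
```python
import cv2,numpy as np
a=cv2.resize(cv2.imread('pics/s0.png')[165:260,165:285],None,fx=3.3,fy=4,interpolation=3)
b=cv2.resize(cv2.imread('pics/t0.png')[165:260,250:370],None,fx=3.3,fy=4,interpolation=3)
cv2.imwrite('pics/c0.png',np.hstack([a,b]))
```

```text
(no output)
```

View pics/c0.png

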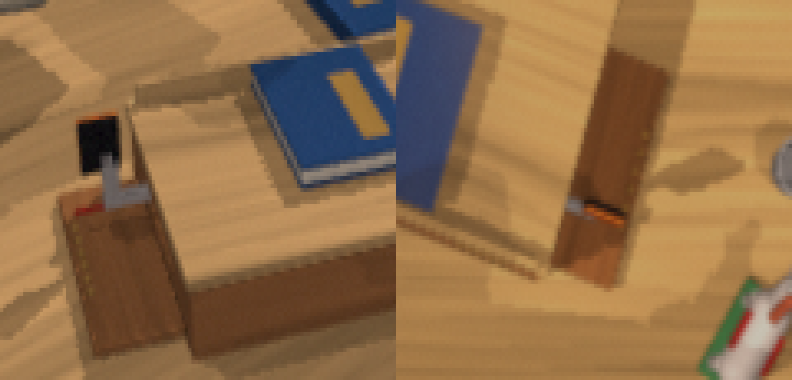

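The crop shows the single paddle with its black plate facing back and the orange pad facing the robot, and nothing in front of it. Next I project the check points, approach and come down in front of the pad.

```bash
cat >> h.py <<'E'
from scipy.spatial.transform import Rotation as Ro
S=np.array([.565,.033]); PSI=np.arctan2(-.033,.108)
PAD=np.array([.472,-.1145])   # paddle top middle, start
ux=np.array([np.cos(PSI),np.sin(PSI)]); uy=np.array([-ux[1],ux[0]])
def q(flip):
    M=Ro.from_euler('z',PSI+(np.pi if flip else 0))*Ro.from_euler('x',np.pi)
    return M.as_quat()[[3,0,1,2]]
def P(d,z): return np.array([*(PAD+d*ux),z])   # d along the slot from paddle middle
def proj(p,c):
    k=vision.get_calibration(c);o=k["orientation"]
    v=Ro.from_quat([o[1],o[2],o[3],o[0]]).inv().apply(np.array(p)-k["position"])
    return np.round([k["cx"]+k["fx"]*v[0]/v[2],k["cy"]+k["fy"]*v[1]/v[2]],1)
E
python3 - <<'E'
from h import *
print(PSI,S+ux*-.045+uy*-.168)
for c in("scene","top"): print(c,proj(P(0,.098),c),[proj([*(S+ux*a+uy*b),.071],c) for a,b in((-.107,-.135),(.117,-.135),(.117,.135))])
js=[inverse_kinematics(P(-.045,.2),q(f)) for f in(0,1)]
print(js)
f=min((0,1),key=lambda f:abs(js[f][5]) if js[f] is not None else 99)
gripper_to(0.0,20)
r.move_to(P(-.045,.22),q(f))
r.move_l(P(-.045,.092),vel=.12)
print(f,telemetry.current_t(),telemetry.current_ee_pos(),P(-.045,.092),telemetry.current_opening(),telemetry.current_wrist_force())
a=vision.snapshot("scene");b=vision.snapshot("top")
save(np.hstack([cv2.resize(a[130:270,110:270],None,fx=2.5,fy=2.5),cv2.resize(b[150:290,230:390],None,fx=2.5,fy=2.5)]),'c1.png')
E
```

```text
-0.29654580906970046 [ 0.47287147 -0.11451723]
scene [193.9 194.2] [array([202. , 189.7]), array([221.2, 235.4]), array([320.8, 215.4])]
top [314.1 216.8] [array([296. , 233.4]), array([318.6, 162.3]), array([233.3, 134.7])]
[array([-3.90120555e-01,  9.37750540e-02,  1.81974184e+00, -4.44089210e-16,
        1.22807576e+00, -9.35747457e-02]), None]
0 5.4167 [ 0.42950515 -0.10161999  0.09251672] [ 0.42896418 -0.10135017  0.092     ] 0.0004166267693653884 [ 0.28793314  0.26194304 -0.28695845]
```

View pics/c1.png

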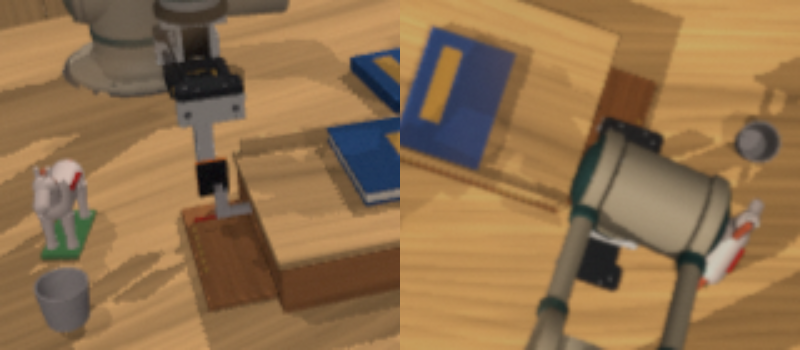

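The fingers stand in front of the pad, laterally on it (paddle at about (212,178) in the left half), and clear of the lid, horse and cup. I'll push in small steps while watching the force along the slot.

```bash
cat >> h.py <<'E'
Z=.092
def push(d0,dmax,step=.0005,vel=.01,fmax=11):
    """step along the slot until a click (force peak >4 N then a drop to <35 %), return log"""
    base=np.dot(telemetry.current_wrist_force()[:2],ux); log=[];pk=0;d=d0
    while d<dmax:
        d+=step; r.move_l(P(d,Z),vel=vel)
        F=base-np.dot(telemetry.current_wrist_force()[:2],ux)
        e=np.dot(telemetry.current_ee_pos()[:2]-PAD,ux); log.append((round(d*1e3,1),round(e*1e3,1),round(F,1)))
        pk=max(pk,F)
        if pk>4 and F<.35*pk: return d,'click',log
        if F>fmax: return d,'force',log
    return d,'end',log
E
python3 - <<'E'
from h import *
r.move_l(P(-.025,Z),vel=.05)
t=telemetry.current_t(); d,s,l=push(-.025,-.004)
print(d,s,t,telemetry.current_t());print(*l)
E
```

```text
-0.010999999999999989 click 6.0667 13.0667
(-24.5, np.float64(-24.7), np.float64(0.3)) (-24.0, np.float64(-24.0), np.float64(-0.7)) (-23.5, np.float64(-23.5), np.float64(0.5)) (-23.0, np.float64(-23.0), np.float64(0.1)) (-22.5, np.float64(-22.5), np.float64(0.5)) (-22.0, np.float64(-22.0), np.float64(-0.6)) (-21.5, np.float64(-21.4), np.float64(0.1)) (-21.0, np.float64(-21.0), np.float64(-0.6)) (-20.5, np.float64(-20.5), np.float64(-0.7)) (-20.0, np.float64(-20.0), np.float64(0.5)) (-19.5, np.float64(-19.5), np.float64(0.1)) (-19.0, np.float64(-18.9), np.float64(0.0)) (-18.5, np.float64(-18.8), np.float64(0.8)) (-18.0, np.float64(-18.6), np.float64(2.4)) (-17.5, np.float64(-18.1), np.float64(3.1)) (-17.0, np.float64(-17.7), np.float64(4.5)) (-16.5, np.float64(-17.1), np.float64(5.4)) (-16.0, np.float64(-16.7), np.float64(5.3)) (-15.5, np.float64(-16.5), np.float64(5.7)) (-15.0, np.float64(-16.2), np.float64(5.6)) (-14.5, np.float64(-15.9), np.float64(6.3)) (-14.0, np.float64(-15.6), np.float64(7.2)) (-13.5, np.float64(-15.3), np.float64(7.3)) (-13.0, np.float64(-14.9), np.float64(7.6)) (-12.5, np.float64(-14.4), np.float64(7.5)) (-12.0, np.float64(-13.6), np.float64(7.2)) (-11.5, np.float64(-11.8), np.float64(3.4)) (-11.0, np.float64(-8.9), np.float64(0.5))
```

First click: the force peaked at 7.6 N and dropped at the expected 7.5 mm of travel. On to the second.

Run:
```python
from h import *
r.move_l(P(-.0065,Z),vel=.02)
d,s,l=push(-.0065,.008)
print(d,s,telemetry.current_t());print(*[tuple(map(float,x)) for x in l])
r.hold(.2);print(np.dot(telemetry.current_ee_pos()[:2]-PAD,ux),telemetry.current_wrist_force())
a=vision.snapshot("scene");print([(np.round(x["at"],3).tolist(),round(x["score"],2)) for n in("lid_edge","paddle") for x in models.mark_of(n,"scene")])
save(cv2.resize(a[120:290,110:340],None,fx=3,fy=3),'c2.png')
```

```text
0.003500000000000002 click 18.4417
(-6.0, -6.0, 0.7) (-5.5, -5.5, 0.0) (-5.0, -5.0, -0.1) (-4.5, -4.4, -0.9) (-4.0, -4.1, 0.3) (-3.5, -3.8, 2.2) (-3.0, -3.4, 1.7) (-2.5, -3.0, 3.2) (-2.0, -2.6, 3.3) (-1.5, -2.1, 4.6) (-1.0, -1.8, 4.8) (-0.5, -1.5, 5.5) (0.0, -1.2, 6.0) (0.5, -0.9, 6.9) (1.0, -0.6, 7.3) (1.5, -0.3, 7.1) (2.0, 0.2, 7.0) (2.5, 0.6, 7.3) (3.0, 1.5, 6.0) (3.5, 3.4, 2.4)
0.005566511073172301 [ 0.59829691 -0.21832122  0.24594612]
[([0.671, 0.005, 0.108], 0.71), ([0.502, -0.124, 0.098], 0.93)]
```

View pics/c2.png

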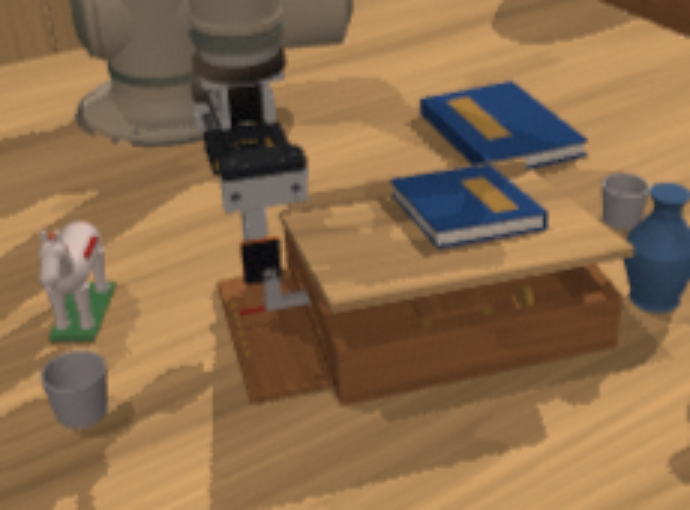

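Two clicks so far: the paddle has moved about 31 mm and the lid edge is at 108 mm. The book rides along and nothing else has moved. Now the third.

Run:
```python
from h import *
r.move_l(P(.0085,Z),vel=.02)
d,s,l=push(.0085,.022)
print(d,s,telemetry.current_t());print(*[tuple(map(float,x)) for x in l])
if s=='click':
    r.hold(.2);print(np.dot(telemetry.current_ee_pos()[:2]-PAD,ux),telemetry.current_wrist_force())
    a=vision.snapshot("scene");print([(np.round(x["at"],3).tolist(),round(x["score"],2)) for n in("lid_edge","paddle") for x in models.mark_of(n,"scene")])
```

```text
0.01850000000000001 click 24.1917
(9.0, 8.9, -0.7) (9.5, 9.5, 0.1) (10.0, 10.1, -0.0) (10.5, 10.5, -0.6) (11.0, 10.9, 0.2) (11.5, 11.2, 0.9) (12.0, 11.5, 1.7) (12.5, 11.9, 3.5) (13.0, 12.4, 4.7) (13.5, 12.9, 5.3) (14.0, 13.3, 6.0) (14.5, 13.5, 5.6) (15.0, 13.8, 5.8) (15.5, 14.1, 6.3) (16.0, 14.4, 6.2) (16.5, 14.8, 7.2) (17.0, 15.2, 6.6) (17.5, 15.7, 6.7) (18.0, 16.5, 5.7) (18.5, 18.6, 2.2)
0.02047840935121067 [-0.0303042   0.34377798  0.13967016]
[([0.665, 0.004, 0.127], 0.79), ([0.517, -0.132, 0.1], 0.67)]
```

Third click: the lid edge is at 127 mm (128 expected) and the paddle has moved about 47 mm. I'll retreat straight back, then up, and check.

Run:
```python
from h import *
r.move_l(P(-.03,Z),vel=.08)
r.move_l(P(-.03,.25),vel=.15)
r.move_l(np.array([.30,-.25,.30]),vel=.2)
r.hold(.5)
a=vision.snapshot("scene");b=vision.snapshot("top")
for c in("scene","top"):
    for n in("lid_edge","paddle","book","vase","horse","cup_a"):
        print(c,n,[(np.round(x["at"],3).tolist(),round(x["score"],2)) for x in models.mark_of(n,c)])
save(np.hstack([cv2.resize(a[120:290,110:340],(400,300)),cv2.resize(b[90:290,140:400],(400,300))]),'c3.png')
print(telemetry.current_t(),telemetry.current_wrist_force())
```

```text
scene lid_edge [([0.665, 0.003, 0.127], 0.75)]
scene paddle [([0.516, -0.129, 0.099], 0.65)]
scene book [([0.316, 0.307, 0.004], 0.93), ([0.545, 0.073, 0.092], 0.72), ([0.377, -0.247, -0.005], 0.33)]
scene vase [([0.674, 0.21, -0.002], 0.95), ([0.796, 0.219, 0.0], 0.92), ([0.725, 0.333, -0.002], 0.79)]
scene horse [([0.375, -0.251, -0.006], 0.96)]
scene cup_a [([0.546, 0.292, -0.003], 0.51)]
top lid_edge [([0.669, 0.003, 0.125], 0.89)]
top paddle [([0.514, -0.123, 0.094], 0.38)]
top book [([0.55, 0.074, 0.092], 0.83), ([0.312, 0.309, -0.003], 0.79)]
top vase [([0.67, 0.208, 0.002], 0.83), ([0.797, 0.22, 0.004], 0.68), ([0.725, 0.33, 0.002], 0.6), ([0.568, 0.034, -0.001], 0.56)]
top horse [([0.381, -0.253, 0.002], 0.63)]
top cup_a [([0.55, 0.284, 0.004], 0.68), ([0.513, -0.125, 0.097], 0.57)]
28.9 [-0.31756823 -0.74247832 -0.09070792]
```

View pics/c3.png

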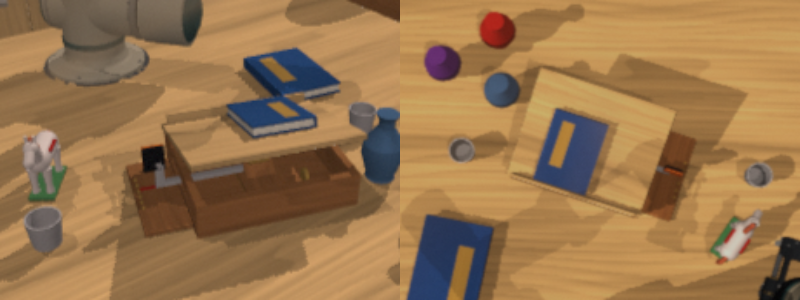

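The lid is up with the book on it, the paddle is at the third stop, and both cups, the horse and the vase stand where they were. The arm is clear, so I'll hand in.

```bash
python3 -c "
from h import *
r.sign_off()"
```

```text
the job is handed in; nothing more can be done
```

I pushed the lever to its third click by the orange pad with closed fingertips, then backed off. It stayed seated with the lid up, and I handed the job in at about 29 s of the 58 s allowed.

- **Clicks:** I felt three, with peak pushes of 7.6, 7.3 and 7.2 N. Each drop came at the expected 15 mm spacing.
- **Lever and lid:** After I let go, the paddle had moved about 45 mm along the slot (43–46 mm depending on the camera). The lid edge was at 125–127 mm against about 128 mm expected.
- **Other things:** The book is still on the lid against its ledge. The vase and horse measured where they started, within about 4 mm, which is the networks' accuracy, and so did the left-hand cup.
- **Disagreements:** In the last check the network missed the right-hand cup in both views. It also reported a false cup at the paddle and a false vase at the stand. The picture shows that cup standing in its place.

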